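# Close the spring-loaded battery canister

## Task

Make up the tall battery canister: stand the tall cartridge in the lower shell held in the fixture, then put the tall cover over it, its slots over the two lugs, push it down against the spring, turn it clockwise to the stop and let go, so that it stays hooked on the lugs. The low cartridge, the low cover and everything else on the bench stay where they are.

Things in the scene. Friction and masses are not known exactly. Their poses are not given: they have to be found in the camera images.
- fixture: Low clamp fixture that holds the lower shell of the canister upright so that it cannot turn: base plate 124 x 104 mm (x, y), 14 mm thick; grey jaws 78 x 84 mm up to 44 mm above the bench; a dark lever lies along the +x side of the jaws. Fixed. Origin at the centre of its underside, under the shell's axis.
- shell_axis (a point): Lower shell: black, open at the top, 62 mm across. This point is on its vertical axis at the shoulder, 75 mm above the bench; z up. Above the shoulder a neck 50 mm across (bore 43 mm, edges chamfered) rises 22 mm. 42 mm below the shoulder a flat sprung contact plate lies in the bore. Two lugs stick out of the neck in this frame's +x and -x directions.
- lug (a point): Middle of the lug on the +x side of the lower shell's neck (a twin is on the -x side): a steel block 8 mm wide and 6 mm high, 10.5 to 16.5 mm above the shoulder, reaching out to 30 mm from the axis. This point is 27 mm from the axis.
- spring_plate (a joint): How far the contact plate in the lower shell is pushed down (m; 0 = up, at most 0.012). A cartridge's own weight does not move it; it yields at about 5 N and stiffens by 0.8 N per mm.
- cartridge_tall_mid (a point): The tall battery cartridge: a closed grey cylinder with dark end caps, 40 mm across and 110 mm high, about 0.15 kg, standing upright; same all round. Point at its centre, 55 mm above its foot; z up. Standing on the contact plate it sticks out 46 mm above the neck's top edge.
- cartridge_low_mid (a point): The low battery cartridge, for another lamp: like the tall one, but 75 mm high. Point at its centre, 37.5 mm above its foot.
- cover_tall_mid (a point): Tall cover: black hollow round shell, closed top, standing mouth down; 62 mm across, 66 mm high, about 0.12 kg; inside 55 mm wide, 60 mm high. Knurled grip band 26 to 61 mm above the rim: grasp there across the diameter, from any side. Point on its axis, 33 mm above the rim; z up. Two opposite J-slots in the rim. A bright line on the top edge marks +x and -x, where the lugs lie when locked.
- slot_mouth (a point): Middle of one slot's mouth, at the tall cover's rim, 29 mm from the axis, 45 degrees clockwise (from above) of the cover's +x; the other is opposite. Each mouth is 30 degrees wide (15 mm) and 18 mm high; from 8 to 18 mm above the rim a run leads counter-clockwise to a dead end 11 degrees past +x (-x). So with both mouths over the lugs the cover goes down, and a clockwise turn of 45 degrees locks it.
- slot_end (a point): Locked place of the lug in that slot: on the cover's +x, 29 mm from its axis, 8 mm above the rim. Here the run's lower edge is a notch, 2.5 mm deeper, from 16 degrees before +x to the dead end. With the tall cartridge inside, the cover meets it 8 mm above the shoulder; push about 10 N until the rim is under 2 mm from the shoulder, turn; let go, it rises to 5 mm and the lugs sit in the notches.
- cover_low_mid (a point): The low cover, for another lamp: the same as the tall one but only 38 mm high, too low for the tall cartridge. Point on its axis, 19 mm above the rim.
- tube_left: Bystander: an upright black torch tube, about 64 mm across and 148 mm high, with a thin wire out of its top. Origin at the underside, within 5 mm of its middle; nothing of it is farther than 36 mm from the origin. Loose, easily toppled.
- tube_right: Bystander: another such torch tube, 148 mm high; with a side knob near its foot it reaches 41 mm from the origin. Origin at the underside.
- glue: Bystander: a red squeeze bottle, 29 x 43 mm (x, y) and 118 mm high, upright, loose. Origin at the centre of its underside.
- flange: Bystander: a white flange with a stem, 48 mm across, 41 mm high, loose. Origin at the centre of its underside.
- driver: Bystander: a screwdriver with an amber handle, 154 mm long along its y, lying flat, 20 mm high, loose. Origin at its middle, at the bench.
- head: Bystander: an open black torch head, 41 mm across, 50 mm high, loose. Origin at the centre of its underside.
Things that resemble listed ones, but are neither listed nor needed, are in the scene too. Leave any purple look-alike of the part that bears cartridge_tall_mid alone.

How it is judged:
By the outcome, as a careful person would: the job done as asked, in the order asked, and still so for the second after the job is handed in, with the robot touching nothing.
It also fails if it takes over 61 s, if anything falls off the work surface, if the arm or the gripper's body presses on something with over 40 N, if the wrist force passes 120 N, or if a joint passes its speed limit or range.

## Robot

A 7-joint arm with a two-finger parallel gripper is mounted at the origin on a cart in front of the work surface, level with it; the furniture and walls round the work are solid. World frame = base frame: x ahead of the robot, y to its left, z up, the work surface at z = 0. Lengths are in mm, angles in rad, forces in N, time in s.
With the tool pointing down it reaches from about 425 to 875 mm from the base axis. Payload 4.7 kg.
Tool frame: the origin (TCP) lies on the mounting face of the last link; the fingertips stand 173 mm ahead of it and the grasp point (between the pads) lies arm.pinch_z ahead of it (arm.pinch_z is the distance from the TCP to the grasp point, in mm); z points along the fingers, y is the direction in which the jaws open and shut (so a half turn about z gives the same grasp; the last joint's range is limited). The gripper opens to 85 mm and grips with 20 to 120 N. Pads are 22 mm wide; open, the fingers measure 114 mm over their backs; the gripper's body (76 mm by 85 mm) begins 54 mm behind the grasp point. The pads swing forward as they close: fully open they stand 13 mm farther back than shut.
Start: joints at [-1.319, 0.321, -0.07, 1.45, 0.023, 1.371, -0.057], TCP at [153.133, 631.71, 404.749] pointing down, gripper open.
Joint ranges: [-2.86, 2.86], [-0.3, 2.09], [-1.38, 1.24], [0.06, 2.45], [-1.56, 4.7], [0.09, 2.05], [-2.69, 2.69]. Speed limits (rad/s): [2.57, 2.57, 3.14, 3.14, 3.14, 3.14, 3.14].

## Interface

Orientations are given as a rotation vector (axis times angle).
In Python, from workcell import telemetry, cams, job_done, arm gives the robot as it stands.
- The arm moves only by the shell command python3 -m jog 'ROWS' [FORCE]. ROWS is JSON, a list of rows, each a list of 7 numbers: the shift along the world's x, y, z in mm, then the turn, a rotation vector about the world's x, y, z in degrees, then the opening, from 0 (shut) to 1 (fully open). In form: [[tx, ty, tz, ax, ay, az, gripper], ...]. A call has 1 to 8 rows; each row is the pose to reach, as a shift and turn from the pose commanded when the call began; what a row does not reach only later rows make up. A row lasts 1/10 s, in which the tool goes at most 50 mm and 8.59 degrees, less where a joint would pass 70% of its speed; a pose out of reach is approached as far as the arm can. A call with a gripper value outside its range is refused whole. The fingers move at their own pace and stop on an object; FORCE is the grip in N (left out, the last holds). Time passes only in rows, so rows that repeat a pose let the fingers close. It gives the time, the measured TCP pose, the force and the opening at its end, in the units of the state.
- telemetry.state(): the state, without advancing time (a new reading comes with each control period).
- cams.get_image(name): name is "scene" or "top"; returns the picture (384x512x3 uint8, blue, green, red); there is no depth.
- cams.calibration(name): a dict with "K" (3x3 intrinsics, pixels), "world_to_cam" (4x4, takes a point from world to camera coordinates). Camera axes: x right, y up, looking along -z (the intrinsics and any distortion apply to the point x, -y, -z); pixel columns grow to the right and rows downward; lengths in mm; the calibration is good to about 2 mm. A picture is of the moment at which its call begins. calibration takes no time and is no camera call.
- job_done(): hands the job in, once; it reports no verdict.
The state is a dict: "t": time; "joint_positions": joint angles; "dq": joint speeds; "effort": joint torques, N m; "position": TCP position; "orientation": TCP orientation; "force": force on the tool from outside, world axes, zero at the start; "moment": the same for the moment, N m; "gripper_width": opening from 0.0 (shut) to 1.0 (fully open).
Only numpy, scipy, OpenCV 4.12 (cv2) and the standard library are available. Lean on these libraries where they do the work, as an engineer would, in place of code of your own. Each camera call takes 0.05 s, during which the arm holds its last target.

## Working session

There is one attempt and no reset: what is moved stays moved. The work goes in short steps, Python scripts to look and compute and a shell command to move; the robot and the scene stay as the last step left them, time stands still between calls to the robot, and variables do not carry over. Pictures are saved under pics/ and viewed, and the job is handed in when it is done.

```bash
mkdir -p pics; ls
python3 - <<'E'
from workcell import telemetry, cams, job_done, arm
import cv2
print(arm.pinch_z, telemetry.state())
for n in("scene","top"):
    im=cams.get_image(n); cv2.imwrite(f"pics/{n}0.png",im); c=cams.calibration(n); print(n,c)
E
```

```text
pics
154.70000000000002 {'t': 0.0, 'joint_positions': array([-1.31887367,  0.32185126, -0.07010256,  1.45167496,  0.02260395,
        1.37078453, -0.05687192]), 'dq': array([ 6.15313304e-05, -3.14130800e-04, -1.43241935e-03, -2.13784913e-04,
       -7.39704472e-04,  1.37313932e-04, -6.74749730e-04]), 'effort': array([ 5.67666139e-04, -4.93568659e+01, -3.81984059e-01, -3.14334548e+01,
        1.30108214e-02,  1.14641289e-02,  6.25463500e-06]), 'position': array([153.10660612, 631.50490996, 403.60498132]), 'orientation': array([-3.72556070e-01, -3.11928784e+00,  3.02521908e-03]), 'force': array([-0.01951525, -0.64551787,  0.18588046]), 'moment': array([ 0.00482955,  0.01352385, -0.04354184]), 'gripper_width': 1.002209162878322}
scene {'K': array([[351.34147746,   0.        , 255.28061798],
       [  0.        , 351.34147746, 187.31412866],
       [  0.        ,   0.        ,   1.        ]]), 'world_to_cam': array([[ 6.72146653e-01, -7.40367558e-01,  8.64608815e-03,
        -3.43748778e+02],
       [ 4.56468576e-01,  4.23545107e-01,  7.82461489e-01,
        -2.95682042e+02],
       [-5.82971111e-01, -5.21982204e-01,  6.22638951e-01,
        -6.05893431e+02],
       [ 0.00000000e+00,  0.00000000e+00,  0.00000000e+00,
         1.00000000e+00]])}
top {'K': array([[376.22253379,   0.        , 252.62040121],
       [  0.        , 376.22253379, 191.08402503],
       [  0.        ,   0.        ,   1.        ]]), 'world_to_cam': array([[-2.91488488e-02, -9.99526692e-01, -9.83551714e-03,
         2.35571693e+01],
       [ 9.82888690e-01, -3.04512659e-02,  1.81666022e-01,
        -5.53800368e+02],
       [-1.81879541e-01, -4.37186317e-03,  9.83311100e-01,
        -1.16610756e+03],
       [ 0.00000000e+00,  0.00000000e+00,  0.00000000e+00,
         1.00000000e+00]])}
```

Run:
```python
import cv2
for n in("scene","top"):
    im=cv2.imread(f"pics/{n}0.png"); cv2.imwrite(f"pics/{n}0b.png",cv2.resize(im,(800,600),interpolation=cv2.INTER_CUBIC))
```

```text
(no output)
```

View pics/scene0b.png

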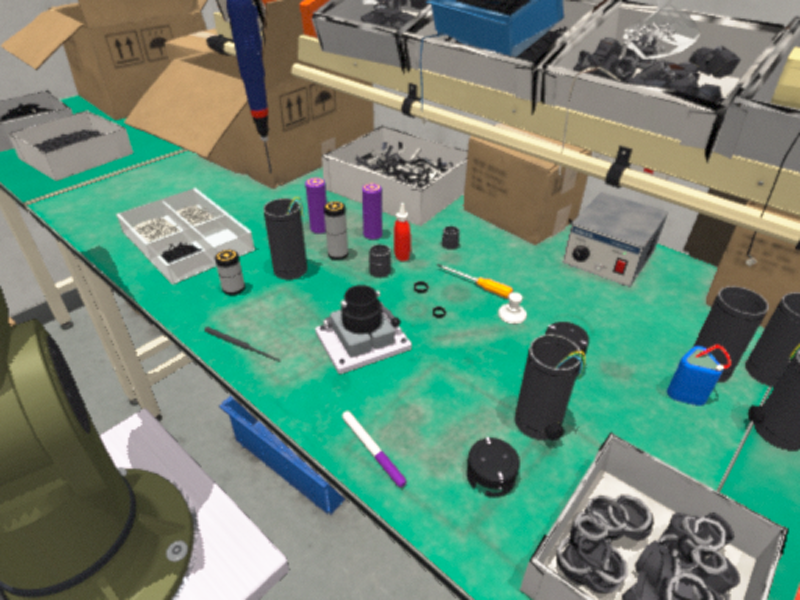

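View pics/top0b.png

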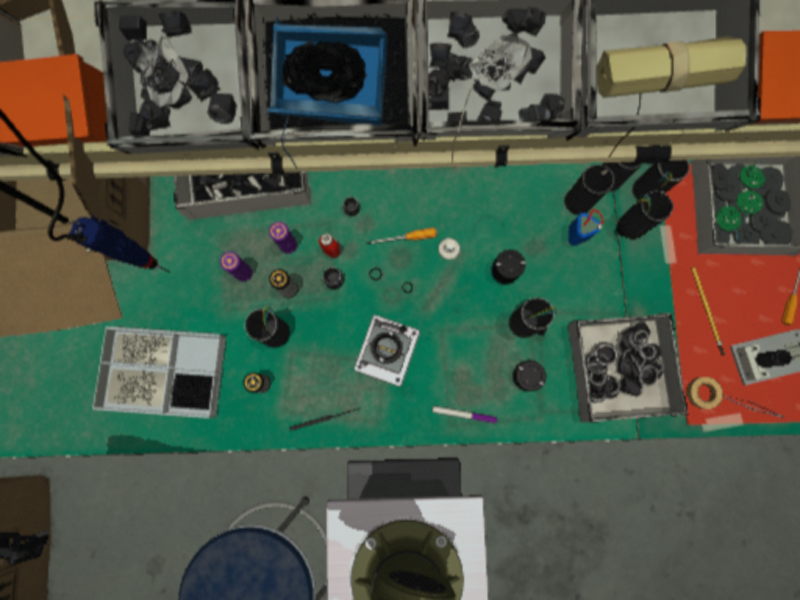

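```bash
cat > h.py <<'E'
import numpy as np, cv2
from workcell import telemetry, cams, arm
def proj(n,P):
    c=cams.calibration(n);P=np.atleast_2d(P).astype(float)
    q=P@c["world_to_cam"][:3,:3].T+c["world_to_cam"][:3,3]
    q=q*[1,-1,-1]; u=q@c["K"].T
    return u[:,:2]/u[:,2:]
def ray(n,uv):
    c=cams.calibration(n);R=c["world_to_cam"][:3,:3];t=c["world_to_cam"][:3,3]
    d=np.linalg.inv(c["K"])@[uv[0],uv[1],1]; d=d*[1,-1,-1]
    return -R.T@t, R.T@d
def onz(n,uv,z):
    o,d=ray(n,uv); return o+d*(z-o[2])/d[2]
def crop(src,x0,y0,w,h,s,out):
    im=cv2.imread(src)[y0:y0+h,x0:x0+w]; im=cv2.resize(im,None,fx=s,fy=s,interpolation=cv2.INTER_CUBIC)
    for k in range(0,w,10): cv2.putText(im,str(x0+k),(k*s,8),0,.3,(0,0,255)); cv2.line(im,(k*s,10),(k*s,14),(0,0,255))
    for k in range(0,h,10): cv2.putText(im,str(y0+k),(0,k*s+4),0,.3,(0,0,255))
    cv2.imwrite(out,im)
E
python3 - <<'E'
from h import *
print(proj("top",[[0,0,0],[153,632,404],[153,632,231]]),proj("scene",[[0,0,0],[153,632,404],[153,632,231]]))
s=.64
for nm,uv,z in[("fix",(388,348),97),("tallc",(281,279),110),("lowc",(254,382),75),("cover",(509,264),66),("lowcov",(530,375),38)]:
    print(nm,onz("top",np.array(uv)*s,z))
crop("pics/top0.png",220,195,60,60,10,"pics/t_fix.png")
crop("pics/top0.png",140,135,80,60,10,"pics/t_car.png")
crop("pics/top0.png",295,150,70,60,10,"pics/t_cov.png")
crop("pics/scene0.png",130,105,140,100,5,"pics/s_car.png")
crop("pics/scene0.png",200,170,70,70,8,"pics/s_fix.png")
crop("pics/scene0.png",290,190,100,130,5,"pics/s_cov.png")
E
```

```text
[[260.22067605 369.75723245]
 [-37.54525976 355.45329143]
 [ 14.02597339 338.80921979]] [[ 55.94984879 358.77227642]
 [-65.12338416  24.71008848]
 [-26.5519288   98.56209059]]
fix [447.64053371  22.73635437  97.        ]
tallc [589.76511199 230.99924463 110.        ]
lowc [390.40513204 290.36827409  75.        ]
cover [ 616.62475757 -230.86245592   66.        ]
lowcov [ 389.7001204  -264.10220952   38.        ]
```

View pics/t_fix.png

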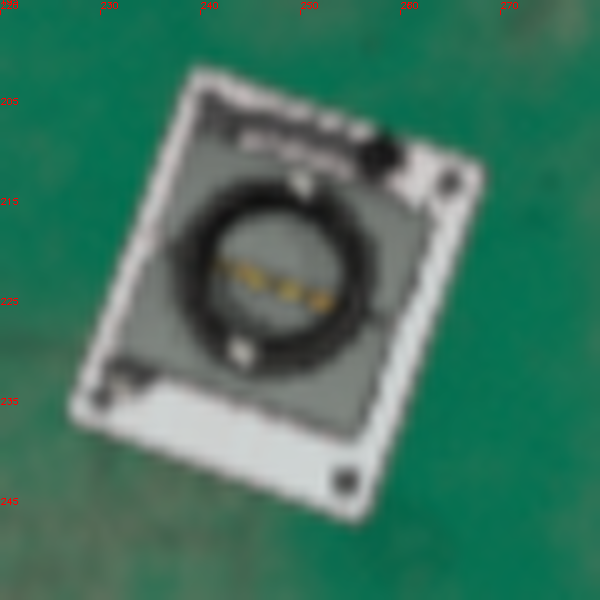

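View pics/t_car.png

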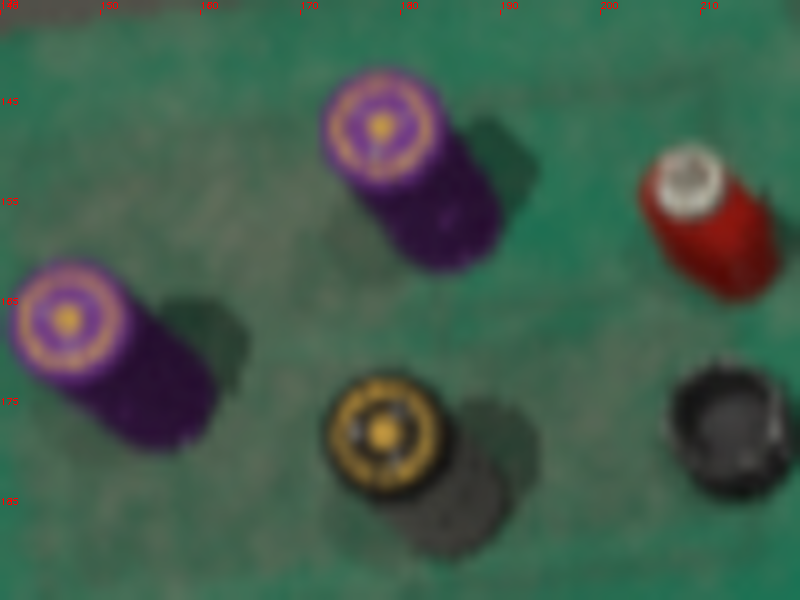

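View pics/t_cov.png

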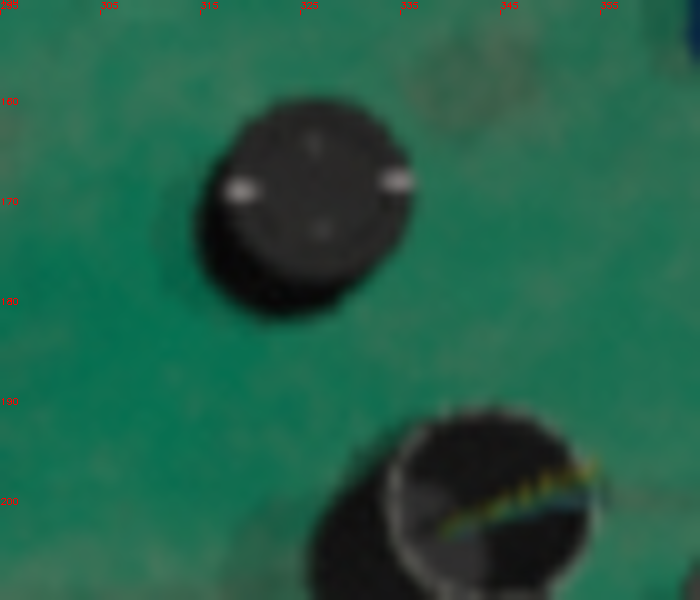

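View pics/s_car.png

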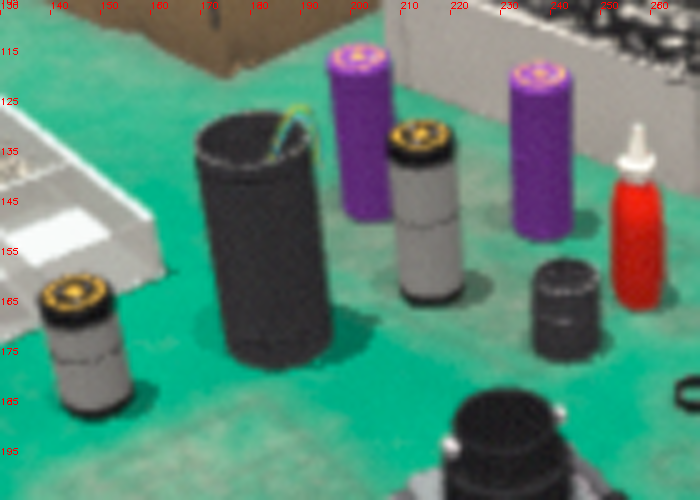

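View pics/s_fix.png

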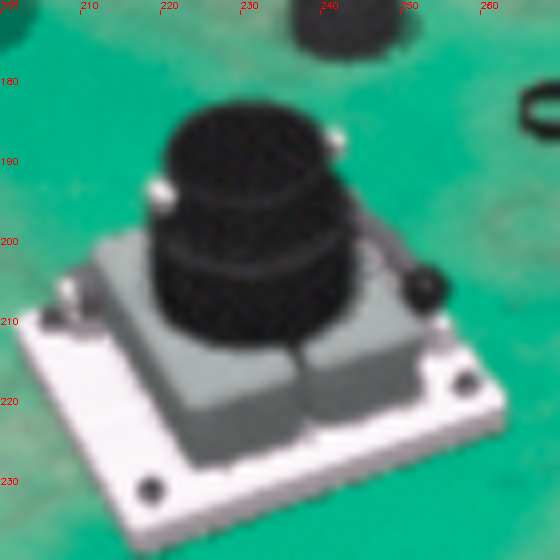

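View pics/s_cov.png

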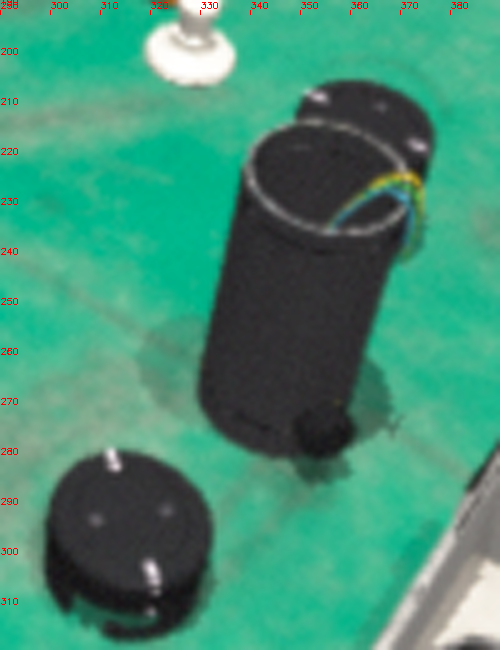

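```bash
cat > fit.py <<'E'
from h import *
from scipy.optimize import least_squares
def rot(a,p): c,s=np.cos(a),np.sin(a); p=np.atleast_2d(p).astype(float); return np.c_[c*p[:,0]-s*p[:,1],s*p[:,0]+c*p[:,1],p[:,2]]
def fit(obs,x0,show=True):
    # obs: (cam, body pt, pix)
    def r(x):
        return np.concatenate([proj(c,rot(x[2],p)+[x[0],x[1],0])[0]-u for c,p,u in obs])
    s=least_squares(r,x0,loss='soft_l1'); 
    if show: print(np.round(s.x[:2],2),round(np.degrees(s.x[2]),2)); print(np.round(r(s.x).reshape(-1,2),2).tolist())
    return s.x
E
python3 - <<'E'
from fit import *
T=lambda x0,y0,s:(lambda X,Y:np.array([x0+(X+.5)/s-.5,y0+(Y+.5)/s-.5]))
tf=T(220,195,10);sf=T(200,170,8);tc=T(140,135,10);sc=T(130,105,5);tv=T(295,150,10);sv=T(290,190,5)
top=[("top",[62,52,14],tf(197,65)),("top",[62,-52,14],tf(487,165)),("top",[-62,-52,14],tf(362,522)),("top",[-62,52,14],tf(70,415)),
("top",[27.5,0,91.5],tf(302,185)),("top",[-27.5,0,91.5],tf(242,352)),("top",[0,0,97],tf(279,270))]
sc_=[("scene",[-62,52,14],sf(20,332)),("scene",[-62,-52,14],sf(140,533)),("scene",[62,-52,14],sf(507,395)),
("scene",[27.5,0,89],sf(333,141)),("scene",[-28,0,89],sf(161,191))]
x0=[447,22,-.35]
print("FIX");fit(top,x0);fit(sc_,x0);fit(top+sc_,x0)
a=[("top",[0,0,110],tc(384,433))];b=[("scene",[0,0,110],sc(421,134))]
print("CAR");fit(a,[590,230,0]);fit(b,[590,230,0])
a=[("top",[28.5,0,66],tv(397,181)),("top",[-28.5,0,66],tv(242,190)),("top",[0,0,66],tv(321,188))]
b=[("scene",[28.5,0,66],sv(417,145)),("scene",[-28.5,0,66],sv(318,97))]
x0=[616,-230,-1.5]
print("COV");fit(a,x0);fit(b,x0);fit(a+b,x0)
# others, rough
for nm,uv,z in[("tubeL_top",(262,324),148),("tubeR_top",(536,316),148),("lowc",(254,382),75),("lowcov",(530,375),38),("head",(333,278),50),("glue",(327,240),118),("purp1",(236,262),130),("purp2",(281,233),130),("flange",(450,248),41)]:
    print(nm,onz("top",np.array(uv)*.64,z).round())
E
```

```text
FIX
[452.74  27.01] -21.22
[[-0.19, -0.15], [0.42, 0.22], [0.41, 0.3], [-0.44, 0.24], [0.18, -0.13], [0.15, -0.03], [-0.57, -0.45]]
[453.09  26.32] -19.54
[[-1.33, -1.6], [0.07, -0.08], [0.75, -0.03], [-0.02, 0.19], [0.11, 0.82]]
[453.1   26.58] -20.47
[[-0.37, -0.15], [0.38, -0.16], [0.84, 0.07], [-0.14, 0.41], [0.2, -0.29], [0.4, -0.11], [-0.43, -0.57], [-1.22, -1.99], [-0.51, -0.29], [0.57, 0.28], [-0.02, 0.24], [-0.04, 0.66]]
CAR
[592.2  236.88] 0.0
[[0.0, 0.0]]
[591.89 234.59] 0.0
[[-0.0, -0.0]]
COV
[ 619.12 -233.7 ] -88.33
[[1.17, 0.01], [-0.98, 0.15], [-0.06, -0.17]]
[ 620.06 -233.3 ] -93.4
[[0.89, 1.07], [-0.96, -1.56]]
[ 619.21 -233.61] -88.97
[[1.14, 0.08], [-1.02, 0.03], [-0.09, -0.19], [1.32, 0.84], [-1.53, -0.87]]
tubeL_top [495. 259. 148.]
tubeR_top [ 495. -259.  148.]
lowc [390. 290.  75.]
lowcov [ 390. -264.   38.]
head [602. 134.  50.]
glue [665. 138. 118.]
purp1 [622. 316. 130.]
purp2 [678. 228. 130.]
flange [ 661. -113.   41.]
```

Run:
```python
from fit import *
def tri(a,b):
    o1,d1=ray("top",a);o2,d2=ray("scene",b)
    A=np.c_[d1,-d2];s=np.linalg.lstsq(A,o2-o1,rcond=None)[0]
    p,q=o1+d1*s[0],o2+d2*s[1];return (p+q).round()/2,np.linalg.norm(p-q).round(1)
s=.64;f=lambda u,v:np.array([u*s,v*s])
for nm,a,b in[("drv bottom",(168,271),(270,178)),("drv nose",(153,262),(262,133)),("drv top body",(80,225),(235,5)),("purp1",(236,261),(316,181)),("purp2",(281,232),(373,187)),("tubeL",(262,324),(284,210)),("tubeR",(536,316),(553,350))]: print(nm,tri(f(*a),f(*b)))
st=telemetry.state();from scipy.spatial.transform import Rotation as R
M=R.from_rotvec(st["orientation"]).as_matrix();print(M.round(3))
T=lambda x0,y0,s:(lambda X,Y:np.array([x0+(X+.5)/s-.5,y0+(Y+.5)/s-.5]))
tv=T(295,150,10);sv=T(290,190,5)
for r in(24,26):
 a=[("top",[r,0,66],tv(397,181)),("top",[-r,0,66],tv(242,190)),("top",[0,0,66],tv(321,188))]
 b=[("scene",[r,0,66],sv(417,145)),("scene",[-r,0,66],sv(318,97))]
 fit(a,[616,-230,-1.5]);fit(b,[616,-230,-1.5])
```

```text
drv bottom (array([622.5, 472. ,  72. ]), np.float64(0.7))
drv nose (array([613. , 459.5, 177.5]), np.float64(3.9))
drv top body (array([612. , 476.5, 405.5]), np.float64(8.8))
purp1 (array([626.5, 320.5, 116.5]), np.float64(3.6))
purp2 (array([687., 230., 112.]), np.float64(3.0))
tubeL (array([499.5, 262.5, 128. ]), np.float64(3.2))
tubeR (array([ 497. , -263. ,  140.5]), np.float64(4.5))
[[-0.972  0.236 -0.   ]
 [ 0.236  0.972 -0.002]
 [-0.    -0.002 -1.   ]]
[ 619.11 -233.58] -88.47
[[-0.26, 0.11], [0.37, 0.06], [-0.1, -0.17]]
[ 619.29 -233.99] -87.35
[[-0.22, -0.18], [0.23, 0.2]]
[ 619.12 -233.58] -88.31
[[0.35, 0.05], [-0.25, 0.11], [-0.1, -0.17]]
[ 619.41 -233.82] -89.25
[[0.4, 0.35], [-0.41, -0.42]]
```

Candidates for the tall cartridge:
- Grey cylinder, top-cam (178,178) / scene (213,150): h≈110 mm, grey with black and gold caps.
- Short grey cylinder, top-cam (163,244): the low cartridge.
- Purple look-alikes, top-cam (147,166) and (178,147).

The crop confirms the first one. For the cover, the one at top-cam (326,168), behind the right tube, is the tall one; (339,240) is the low one.

```bash
python3 -m jog '[[36,-33,0,0,0,-7,0.8],[72,-66,0,0,0,-14,0.8],[108,-99,0,0,0,-21,0.8],[144,-132,0,0,0,-28,0.8],[180,-165,0,0,0,-35,0.8],[216,-198,0,0,0,-42,0.8],[252,-231,0,0,0,-46,0.8],[288,-264,0,0,0,-46,0.8]]' 40 && python3 -m jog '[[36,-33,0,0,0,0,0.8],[72,-66,0,0,0,0,0.8],[108,-99,-20,0,0,0,0.8],[130,-115,-50,0,0,0,0.8],[151,-132,-80,0,0,0,0.8],[151,-132,-80,0,0,0,0.8],[151,-132,-80,0,0,0,0.8]]'
python3 - <<'E'
from h import *
print(telemetry.state()["joint_positions"].round(2))
for n in("scene","top"): cv2.imwrite(f"pics/{n}1.png",cams.get_image(n))
crop("pics/top1.png",130,120,100,75,8,"pics/t1.png");crop("pics/scene1.png",130,60,140,100,5,"pics/s1.png")
E
```

```text
t: 0.9
position: [442.2, 366.0, 404.5]
orientation: [-1.564, -2.725, 0.0]
force: [0.8, 0.7, 0.2]
gripper_width: 0.801
t: 1.6
position: [592.0, 235.4, 323.6]
orientation: [-1.563, -2.724, 0.003]
force: [0.1, 0.4, -0.4]
gripper_width: 0.802
[-0.71  0.35  0.36  1.6  -0.13  1.22  0.21]
```

View pics/t1.png

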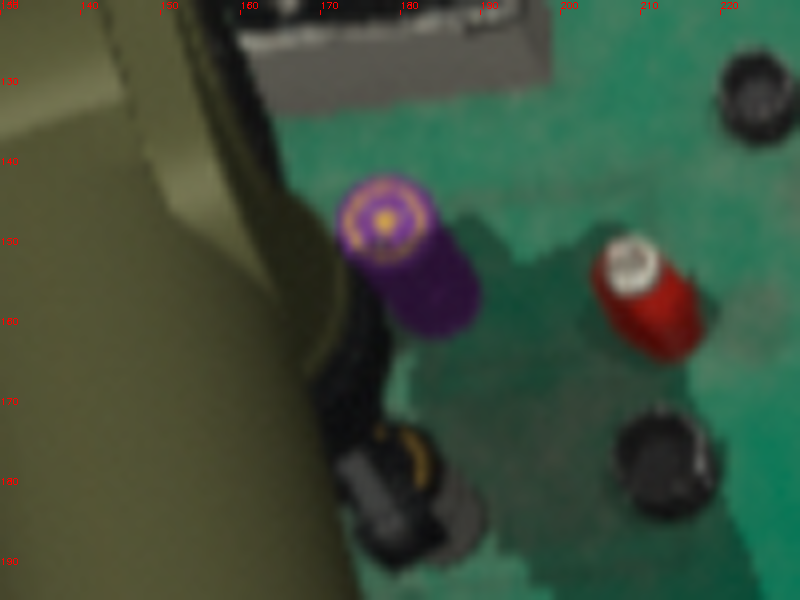

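View pics/s1.png

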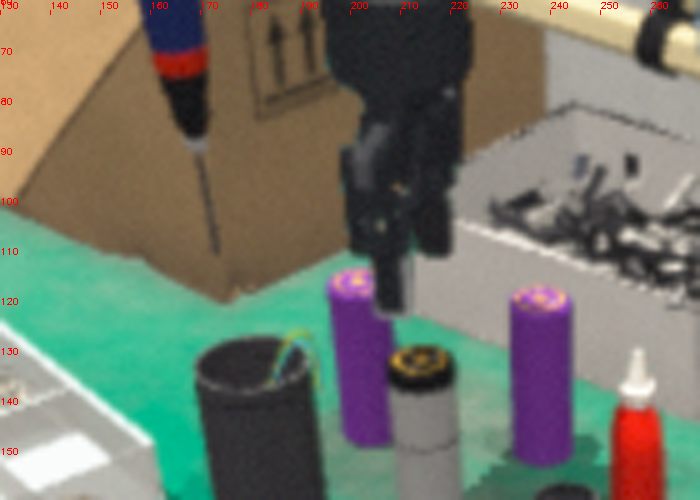

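Run:
```python
from h import *
for w in(33,40,-33,-40):
  p=[592+w*np.cos(.523),235.4+w*.5,150.6+9]
  print(w,proj("scene",p)[0].round(1),proj("top",p)[0].round(1))
print(proj("scene",[592,235.4,110]),proj("top",[592,235.4,110]))
```

```text
33 [216.  110.3] [169.6 165.1]
40 [216.7 109.2] [168.4 163.2]
-33 [208.7 121. ] [180.5 183.5]
-40 [207.9 122.2] [181.7 185.5]
[[213.63620089 131.28918636]] [[178.42705588 177.89940582]]
```

The scene view shows the fingertips at (208,122) and (216,110), as predicted. They straddle the cap at (213,131), so I'm descending.

```bash
python3 -m jog '[[0,0,-25,0,0,0,0.8],[0,0,-50,0,0,0,0.8],[0,0,-70,0,0,0,0.8],[0,0,-78,0,0,0,0.8],[0,0,-78,0,0,0,0.8]]' && python3 -m jog '[[0,0,0,0,0,0,0.35],[0,0,0,0,0,0,0.35],[0,0,0,0,0,0,0.3],[0,0,0,0,0,0,0.3],[0,0,0,0,0,0,0.3],[0,0,0,0,0,0,0.3]]' 50
python3 - <<'E'
from h import *
for n in("scene",): cv2.imwrite(f"pics/{n}2.png",cams.get_image(n))
crop("pics/scene2.png",130,60,140,110,5,"pics/s2.png")
E
```

```text
t: 2.2
position: [591.4, 236.9, 246.8]
orientation: [-1.559, -2.727, 0.0]
force: [-0.0, -0.3, 1.2]
gripper_width: 0.801
t: 2.8
position: [592.8, 236.0, 248.8]
orientation: [1.561, 2.725, 0.004]
force: [-1.7, -0.5, 6.4]
gripper_width: 0.452
```

View pics/s2.png

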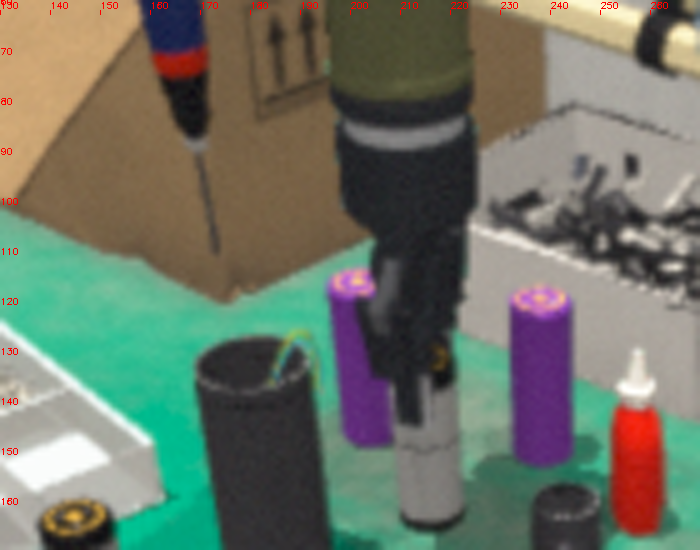

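```bash
python3 -m jog '[[0,0,15,0,0,0,0.3],[0,0,45,0,0,0,0.3],[0,0,85,0,0,0,0.3],[0,0,120,0,0,0,0.3],[-20,-30,120,0,0,0,0.3],[-44,-65,120,0,0,0,0.3],[-68,-102,120,0,0,0,0.3],[-92,-138,120,0,0,0,0.3]]' && python3 -m jog '[[-22,-33,0,0,0,0,0.3],[-38,-58,0,0,0,0,0.3],[-47,-71,0,0,0,0,0.3],[-47,-71,0,0,0,0,0.3],[-47,-71,0,0,0,0,0.3]]'
python3 - <<'E'
from h import *
for n in("scene","top"): cv2.imwrite(f"pics/{n}3.png",cams.get_image(n))
print(telemetry.state())
crop("pics/top3.png",200,180,90,70,8,"pics/t3.png");crop("pics/scene3.png",180,110,100,110,5,"pics/s3.png")
E
```

```text
t: 3.65
position: [499.0, 96.0, 367.4]
orientation: [1.562, 2.725, 0.001]
force: [0.3, -1.1, -0.1]
gripper_width: 0.453
t: 4.15
position: [453.5, 27.5, 367.3]
orientation: [1.561, 2.726, 0.003]
force: [0.0, -0.0, -0.3]
gripper_width: 0.453
{'t': 4.25, 'joint_positions': array([-0.60879076, -0.09857954,  0.46436182,  1.97866078,  0.0465669 ,
        1.25077528,  0.37109239]), 'dq': array([-0.00230197,  0.0071473 ,  0.00085168,  0.00049963,  0.00652739,
        0.00336541,  0.00216832]), 'effort': array([ 3.52516416e-01, -2.25216383e+01, -1.11869182e+00, -3.10746145e+01,
        4.58997907e-02,  1.86479813e-02, -2.53598257e-03]), 'position': array([453.74185202,  28.12795373, 366.94946997]), 'orientation': array([1.55892456e+00, 2.72682694e+00, 5.22683039e-04]), 'force': array([ 0.48411983, -0.11206712, -1.23630992]), 'moment': array([ 0.05612914, -0.01920735, -0.00634486]), 'gripper_width': 0.45362117176775235}
```

View pics/t3.png

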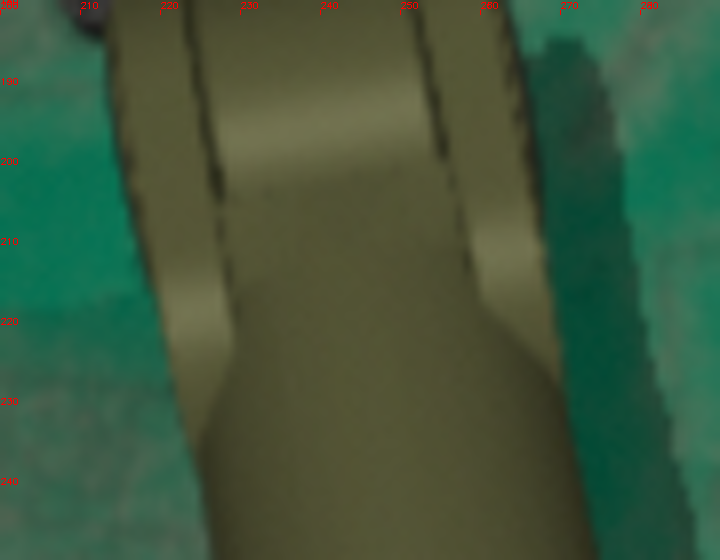

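View pics/s3.png

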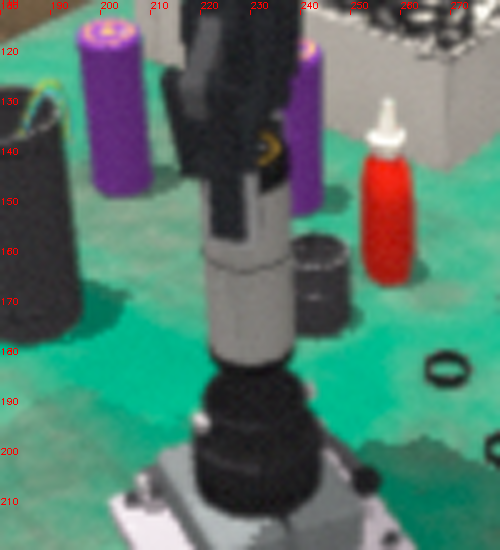

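Run:
```python
from h import *
im=cv2.imread("pics/scene3.png")
for v in (160,165,170,174,178): print(v,[int(x) for x in im[v,216:244].mean(1)])
im0=cv2.imread("pics/scene0.png")
for v in (187,190,193,200,204): print(v,[int(x) for x in im0[v,214:250,1]])
th=np.linspace(0,2*np.pi,200)
def sil(x,y,z,r):
    p=proj("scene",np.c_[x+r*np.cos(th),y+r*np.sin(th),np.full(200,z)]);return p[:,0].min(),p[:,0].max(),p[:,1].min(),p[:,1].max()
for z in(118,128,140,155):print(z,np.round(sil(453.6,27.6,z,20),1), proj("scene",[453.6,27.6,z]).round(1))
for z,r in((97,25),(75,25),(75,31),(55,31)):print(z,np.round(sil(453.,26.6,z,r),1))
```

```text
160 [143, 143, 143, 131, 107, 120, 127, 128, 123, 121, 123, 123, 121, 122, 123, 128, 125, 122, 122, 120, 111, 101, 80, 57, 57, 51, 53, 55]
165 [139, 140, 141, 145, 143, 127, 125, 124, 126, 121, 118, 116, 119, 118, 122, 123, 120, 122, 125, 118, 117, 106, 84, 58, 51, 51, 52, 57]
170 [137, 135, 137, 136, 137, 127, 126, 128, 128, 126, 124, 123, 122, 124, 125, 125, 124, 125, 123, 119, 117, 111, 97, 60, 52, 55, 58, 57]
174 [125, 128, 130, 130, 127, 126, 124, 127, 128, 130, 129, 122, 124, 126, 125, 127, 125, 125, 125, 123, 117, 113, 94, 58, 51, 50, 53, 52]
178 [110, 108, 108, 106, 113, 107, 117, 126, 131, 130, 129, 128, 128, 128, 126, 127, 127, 125, 124, 120, 117, 109, 104, 114, 130, 135, 133, 121]
187 [181, 182, 180, 179, 180, 177, 153, 75, 38, 28, 27, 27, 31, 28, 31, 30, 30, 22, 30, 31, 30, 23, 28, 28, 26, 38, 90, 165, 211, 184, 181, 181, 183, 179, 183, 180]
190 [181, 184, 183, 183, 182, 165, 108, 48, 32, 25, 29, 26, 30, 26, 27, 28, 25, 27, 33, 27, 28, 27, 29, 35, 31, 34, 54, 107, 162, 177, 181, 180, 182, 179, 180, 179]
193 [182, 181, 180, 179, 187, 220, 209, 130, 55, 40, 36, 36, 32, 32, 32, 31, 27, 36, 31, 31, 29, 34, 41, 35, 32, 30, 27, 34, 58, 110, 160, 179, 179, 184, 181, 180]
200 [178, 179, 178, 166, 119, 55, 40, 48, 44, 40, 33, 36, 29, 30, 34, 31, 30, 32, 28, 30, 31, 31, 32, 37, 38, 39, 45, 46, 34, 46, 85, 122, 119, 106, 105, 115]
204 [172, 178, 178, 162, 116, 47, 24, 27, 31, 28, 29, 29, 34, 34, 39, 45, 45, 49, 44, 41, 37, 34, 30, 30, 27, 25, 30, 27, 23, 43, 80, 116, 142, 156, 148, 117]
118 [221.4 238.7 175.5 186. ] [[230.  180.6]]
128 [221.1 238.6 172.  182.5] [[229.9 177.2]]
140 [220.9 238.5 167.8 178.3] [[229.7 173. ]]
155 [220.5 238.4 162.5 172.8] [[229.4 167.5]]
97 [219.8 241.2 181.6 194.9]
75 [220.3 241.3 188.7 202.1]
75 [217.7 243.8 187.2 203.8]
55 [218.2 243.9 193.5 210.3]
```

Scene crop: the cartridge edges are at columns 220.7 and 238.3 and the neck is at 220.4–240.8, both as predicted, so it is centred over the shell. I'm lowering it in small steps and watching the force.

```bash
python3 -m jog '[[0,0,-8,0,0,0,0.3],[0,0,-16,0,0,0,0.3],[0,0,-19,0,0,0,0.3],[0,0,-22,0,0,0,0.3],[0,0,-25,0,0,0,0.3],[0,0,-28,0,0,0,0.3]]'; python3 -m jog '[[0,0,-2,0,0,0,0.3],[0,0,-4,0,0,0,0.3]]'
```

```text
t: 4.85
position: [453.2, 26.7, 338.6]
orientation: [1.562, 2.726, 0.0]
force: [-0.1, 0.2, -2.1]
gripper_width: 0.456
t: 5.05
position: [453.2, 26.7, 334.7]
orientation: [1.562, 2.726, 0.0]
force: [-0.8, -0.8, -1.0]
gripper_width: 0.448
```

```bash
python3 -m jog '[[0,0,-8,0,0,0,0.3],[0,0,-16,0,0,0,0.3],[0,0,-24,0,0,0,0.3],[0,0,-32,0,0,0,0.3],[0,0,-40,0,0,0,0.3],[0,0,-46,0,0,0,0.3],[0,0,-49,0,0,0,0.3]]'; python3 -m jog '[[0,0,-1,0,0,0,0.3],[0,0,-2,0,0,0,0.3],[0,0,-3,0,0,0,0.3]]';  python3 -m jog '[[0,0,-1,0,0,0,0.3],[0,0,-1,0,0,0,0.3]]'
```

```text
t: 5.75
position: [453.0, 26.7, 285.0]
orientation: [-1.562, -2.726, 0.001]
force: [-0.7, 0.3, -1.5]
gripper_width: 0.451
t: 6.05
position: [453.3, 26.7, 283.0]
orientation: [1.562, 2.725, 0.001]
force: [0.0, 0.1, -1.6]
gripper_width: 0.457
t: 6.25
position: [453.2, 26.7, 281.9]
orientation: [1.562, 2.726, 0.001]
force: [-0.1, -0.2, -1.2]
gripper_width: 0.449
```

```bash
python3 -m jog '[[0,0,-1,0,0,0,0.3],[0,0,-1,0,0,0,0.3]]'; python3 -m jog '[[0,0,-1,0,0,0,0.3],[0,0,-1,0,0,0,0.3]]'
```

```text
t: 6.45
position: [453.3, 26.6, 281.2]
orientation: [1.562, 2.726, 0.001]
force: [-1.2, -0.2, 3.8]
gripper_width: 0.454
t: 6.65
position: [453.3, 26.7, 280.0]
orientation: [1.562, 2.725, 0.001]
force: [-1.5, -0.5, 4.8]
gripper_width: 0.457
```

Contact at the plate (force +4 to +5 N) at the expected height. Releasing and rising.

```bash
python3 -m jog '[[0,0,0,0,0,0,0.7],[0,0,0,0,0,0,0.7],[0,0,0,0,0,0,0.7],[0,0,0,0,0,0,0.7]]'; python3 -m jog '[[0,0,15,0,0,0,0.7],[0,0,45,0,0,0,0.7],[0,0,85,0,0,0,0.7],[30,-45,100,0,0,0,0.8],[60,-90,100,0,0,0,0.9],[90,-130,100,0,0,0,1],[90,-130,100,0,0,0,1]]'
python3 - <<'E'
from h import *
for n in("scene","top"): cv2.imwrite(f"pics/{n}4.png",cams.get_image(n))
crop("pics/top4.png",200,180,90,70,8,"pics/t4.png");crop("pics/scene4.png",190,120,90,110,5,"pics/s4.png")
E
```

```text
t: 7.05
position: [453.1, 26.7, 279.5]
orientation: [-1.562, -2.726, 0.0]
force: [-0.1, -0.7, 0.5]
gripper_width: 0.7
t: 7.75
position: [544.6, -108.4, 379.9]
orientation: [1.569, 2.717, -0.005]
force: [-0.2, -1.0, -0.7]
gripper_width: 0.999
```

View pics/t4.png

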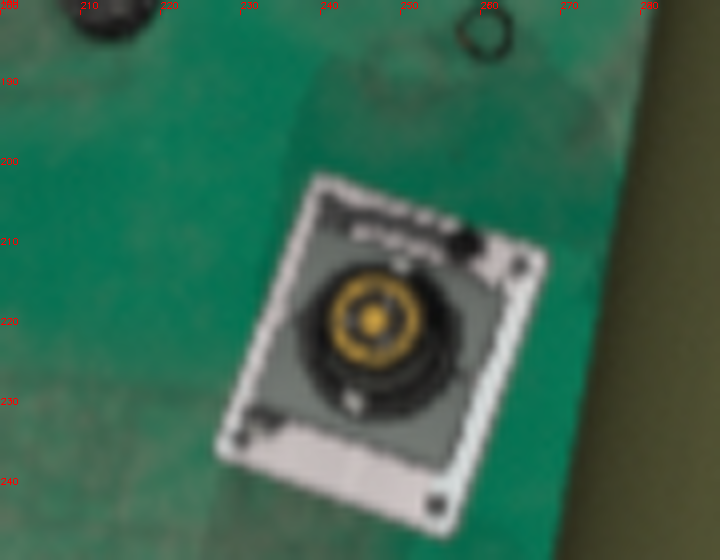

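View pics/s4.png

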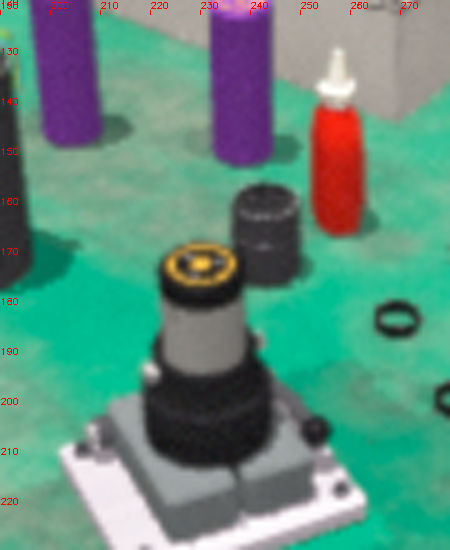

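Top crop: the cartridge cap is at (246,220), inside the shell. Scene: cap at (230,172), upright and sticking out of the neck. Next is the tall cover.

```bash
python3 - <<'E'
from h import *
print(onz("top",(246.4,219.7),143),onz("scene",(229.8,172.4),143))
E
python3 -m jog '[[20,-34,0,0,0,5,1],[42,-72,0,0,0,10,1],[62,-106,-10,0,0,15,1],[76,-130.4,-40,0,0,15,1],[76,-130.4,-70,0,0,15,1],[76,-130.4,-80,0,0,15,1],[76,-130.4,-80,0,0,15,1],[76,-130.4,-80,0,0,15,1]]'
python3 - <<'E'
from h import *
for n in("scene","top"): cv2.imwrite(f"pics/{n}5.png",cams.get_image(n))
st=telemetry.state();print(st["position"],st["joint_positions"].round(2))
crop("pics/top5.png",280,140,90,70,8,"pics/t5.png");crop("pics/scene5.png",310,130,90,110,5,"pics/s5.png")
E
```

```text
[452.12576329  27.30160728 143.        ] [452.43899289  25.91577141 143.        ]
t: 8.65
position: [619.6, -232.2, 301.1]
orientation: [1.189, 2.907, 0.002]
force: [0.8, 0.2, 0.1]
gripper_width: 0.999
[ 619.74060003 -232.88067026  301.93896952] [-0.17  0.47  0.65  1.57 -0.3   1.21  1.33]
```

View pics/t5.png

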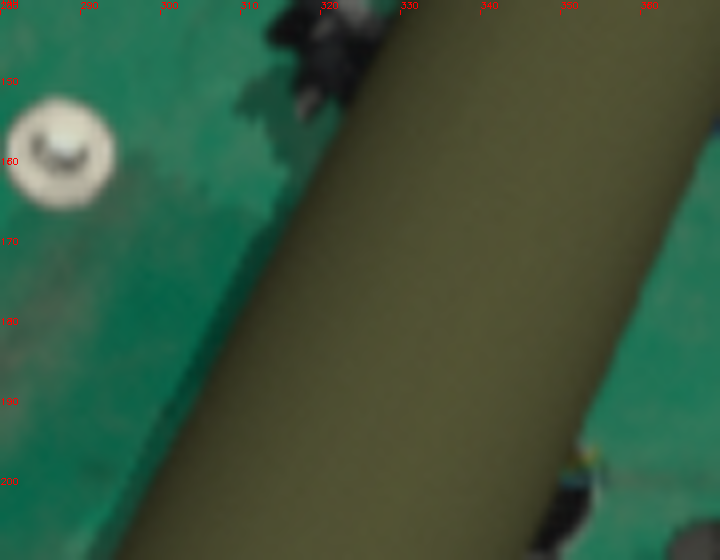

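View pics/s5.png

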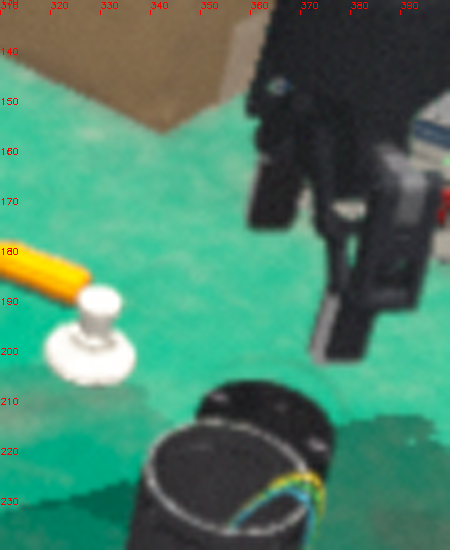

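```bash
python3 - <<'E'
from h import *
for w in(42,50,-42,-50):
  print(w,proj("scene",[619.5+w*.707,-233.2+w*.707,129+13]).round(1))
print(proj("scene",[619.5,-233.4,66]))
E
python3 -m jog '[[0,0,-25,0,0,0,1],[0,0,-50,0,0,0,1],[0,0,-75,0,0,0,1],[0,0,-92,0,0,0,1],[0,0,-99,0,0,0,1],[0,0,-99,0,0,0,1]]'
```

```text
42 [[364.1 175.9]]
50 [[363.  173.8]]
-42 [[375.9 200.3]]
-50 [[377.1 202.8]]
[[362.77276933 213.57900881]]
t: 9.35
position: [619.2, -233.4, 200.7]
orientation: [-1.192, -2.906, -0.0]
force: [-0.2, -0.8, -0.0]
gripper_width: 0.999
```

```bash
python3 -m jog '[[0,0,0,0,0,0,0.8],[0,0,0,0,0,0,0.7],[0,0,0,0,0,0,0.6],[0,0,0,0,0,0,0.6],[0,0,0,0,0,0,0.6],[0,0,0,0,0,0,0.6]]' 60
python3 - <<'E'
from h import *
for n in("scene","top"): cv2.imwrite(f"pics/{n}6.png",cams.get_image(n))
crop("pics/scene6.png",310,150,90,110,5,"pics/s6.png")
E
```

```text
t: 9.95
position: [619.8, -234.2, 202.7]
orientation: [1.192, 2.904, 0.001]
force: [0.0, -0.1, 6.3]
gripper_width: 0.71
```

View pics/s6.png

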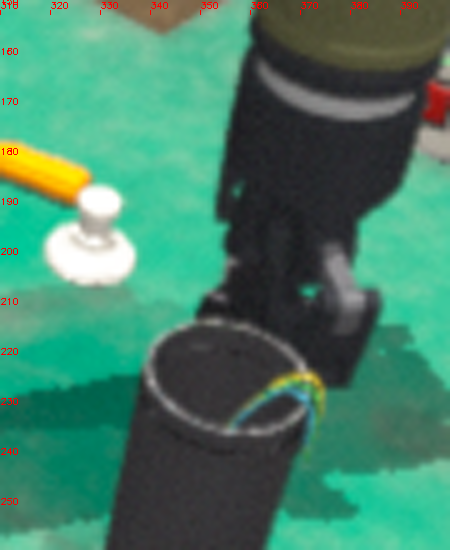

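```bash
python3 -m jog '[[0,0,10,0,0,0,0.6],[0,0,40,0,0,0,0.6],[0,0,85,0,0,0,0.6],[0,0,130,0,0,0,0.6],[0,0,165,0,0,0,0.6],[0,0,175,0,0,0,0.6]]'; python3 -m jog '[[-16,25,0,0,0,-8,0.6],[-38,59,0,0,0,-16,0.6],[-60,95,0,0,0,-24,0.6],[-82,130,0,0,0,-32,0.6],[-106,166,0,0,0,-40,0.6],[-128,200,0,0,0,-48,0.6],[-148,232,0,0,0,-56,0.6],[-160,251,0,0,0,-64,0.6]]';python3 -m jog '[[-6,9,0,0,0,-3,0.6],[-6,9,0,0,0,-3,0.6],[-6,9,0,0,0,-3,0.6]]'
python3 - <<'E'
from h import *
for n in("scene","top"): cv2.imwrite(f"pics/{n}7.png",cams.get_image(n))
st=telemetry.state();print(st["position"],st["joint_positions"].round(2))
crop("pics/scene7.png",180,100,100,110,5,"pics/s7.png")
E
```

```text
t: 10.65
position: [619.6, -234.6, 381.2]
orientation: [1.19, 2.899, 0.002]
force: [0.6, 0.0, -0.8]
gripper_width: 0.713
t: 11.45
position: [458.6, 17.4, 374.8]
orientation: [-2.486, -1.918, 0.002]
force: [0.5, 0.2, -0.6]
gripper_width: 0.712
t: 11.75
position: [454.4, 23.9, 375.3]
orientation: [-2.532, -1.859, 0.001]
force: [1.0, -0.3, -0.7]
gripper_width: 0.715
[454.79533617  23.28467692 375.47234838] [-0.74 -0.12  0.59  1.97  0.07  1.27 -0.48]
```

View pics/s7.png

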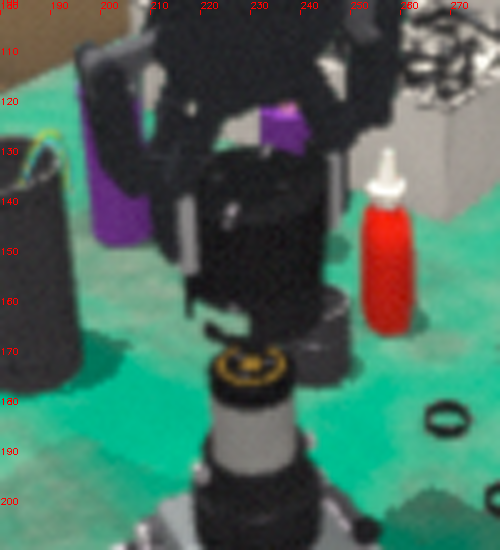

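```bash
cat > ov.py <<'E'
from fit import *
from scipy.spatial.transform import Rotation as R
def jaw():
    st=telemetry.state();M=R.from_rotvec(st["orientation"]).as_matrix()
    return np.degrees(np.arctan2(M[1,1],M[0,1]))
def overlay(src,x,y,zr,yaw,x0,y0,w,h,s,out):
    im=cv2.imread(src)[y0:y0+h,x0:x0+w]; im=cv2.convertScaleAbs(im,alpha=1.6,beta=25); im=cv2.resize(im,None,fx=s,fy=s,interpolation=cv2.INTER_CUBIC)
    def L(P,c):
        p=(proj("scene",np.array(P)+[x,y,zr])-[x0,y0]+.5)*s-.5
        cv2.polylines(im,[np.round(p).astype(int)],False,c,1)
    t=np.radians(np.arange(0,361,5))
    for z in(0,66): L([[31*np.cos(a),31*np.sin(a),z] for a in t],(0,255,255))
    for k in(0,180):
        b=np.radians(yaw+k-45)
        # mouth corner outline
        q=lambda d,z:[31*np.cos(b+np.radians(d)),31*np.sin(b+np.radians(d)),z]
        P=[q(-15,0),q(-15,18)]+[q(d,18) for d in range(-10,57,5)]+[q(56,5.5),q(29,5.5),q(29,8),q(15,8),q(15,0)]
        c=np.radians(yaw+k)
        L(P,(0,0,255) if k else (255,0,255)); L([[31*np.cos(c),31*np.sin(c),66],[24*np.cos(c),24*np.sin(c),66]],(255,255,0))
    cv2.imwrite(out,im)
E
python3 - <<'E'
from ov import *
st=telemetry.state();print(jaw(),st["position"])
x,y,z=st["position"];yaw=-88.4+(jaw()-45);print(yaw)
yaw=(-88.4+((jaw()-45+90)%180-90));print(yaw)
overlay("pics/scene7.png",x,y,z-202.3,yaw,190,110,70,60,10,"pics/ov7.png")
im=cv2.imread("pics/scene7.png")[110:170,190:260];im=cv2.convertScaleAbs(im,alpha=1.6,beta=25);cv2.imwrite("pics/s7b.png",cv2.resize(im,None,fx=10,fy=10,interpolation=cv2.INTER_CUBIC))
E
```

```text
-17.566550728253006 [454.79533617  23.28467692 375.47234838]
-150.96655072825303
-150.96655072825303
```

View pics/ov7.png

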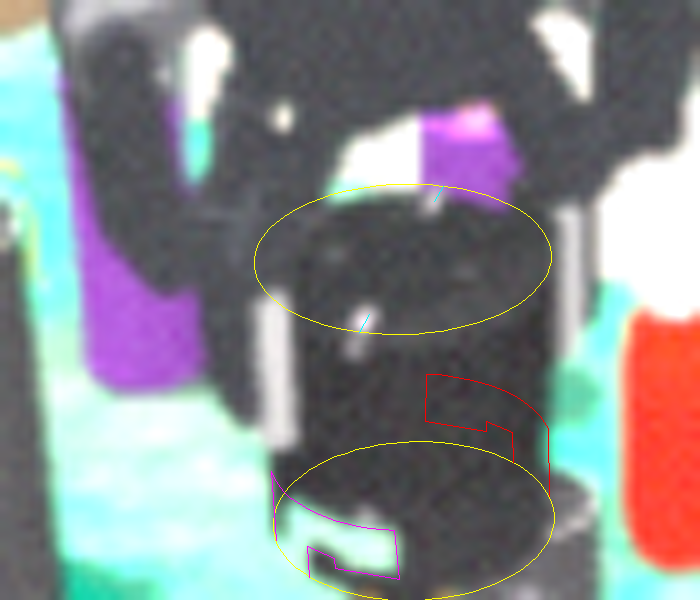

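View pics/s7b.png

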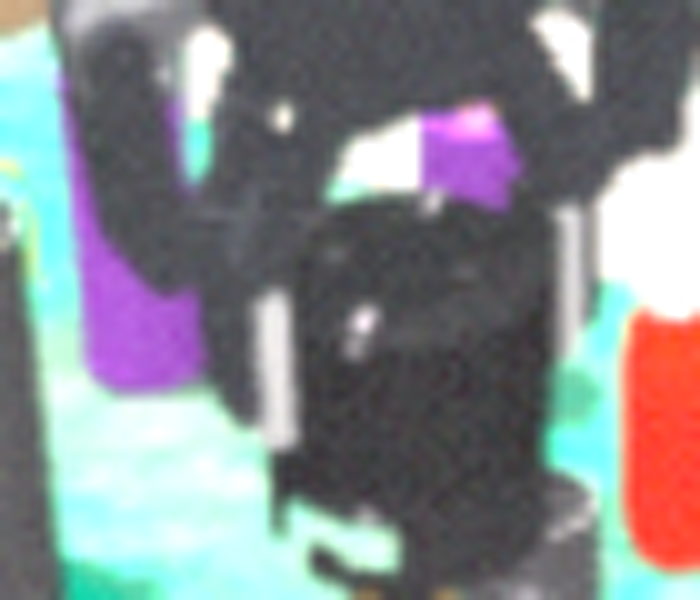

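The overlay matches the picture: slot dead end at (230,164), mouth at (220,163), mark at (226,142). The commanded pose fell a few mm and 4.5° short, because a row was clipped. Correcting that.

```bash
python3 -m jog '[[-1.5,3,0,0,0,-4.5,0.6],[-1.5,3,0,0,0,-4.5,0.6],[-1.5,3,0,0,0,-4.5,0.6]]';python3 -m jog '[[0,0,-3,0,0,0,0.6],[0,0,-3,0,0,0,0.6]]'
python3 - <<'E'
from ov import *
cv2.imwrite("pics/scene8.png",cams.get_image("scene"))
st=telemetry.state();print(jaw(),st["position"])
x,y,z=st["position"];yaw=-88.4+(jaw()-45);print(yaw)
overlay("pics/scene8.png",x,y,z-202.3,yaw,190,110,70,60,10,"pics/ov8.png")
E
```

```text
t: 12.15
position: [453.2, 26.7, 375.6]
orientation: [-2.604, -1.758, 0.001]
force: [-0.3, -0.7, -0.9]
gripper_width: 0.712
t: 12.35
position: [452.9, 27.1, 372.2]
orientation: [-2.604, -1.757, 0.001]
force: [-0.1, 0.4, 0.0]
gripper_width: 0.718
-21.98978809432105 [452.93734766  27.20618073 372.39689374]
-155.38978809432106
```

View pics/ov8.png

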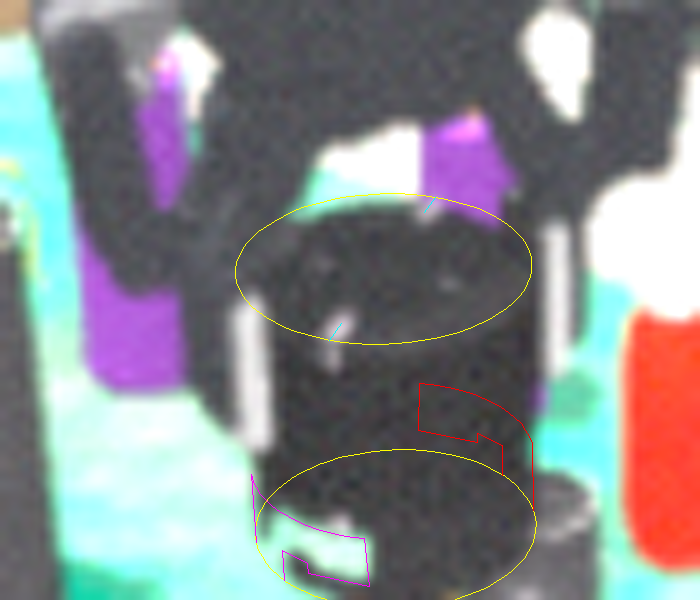

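Run:
```python
from ov import *
im=cv2.imread("pics/scene8.png").astype(int)
for v in (152,154,156,158): print(v,im[v,212:222].tolist()[::1] and [int(a) for a in im[v,210:222].mean(1)],[int(a) for a in im[v,238:250].mean(1)])
x,y=453.1,26.8;th=np.linspace(0,6.283,200)
for z in(172,185,200):
    p=proj("scene",np.c_[x+31*np.cos(th),y+31*np.sin(th),np.full(200,z)]);print(z,p[:,0].min().round(2),p[:,0].max().round(2),p[p[:,0].argmin(),1].round(1))
```

```text
152 [134, 98, 65, 77, 110, 134, 122, 61, 30, 25, 23, 21] [30, 20, 25, 26, 26, 58, 95, 101, 102, 105, 112, 131]
154 [142, 140, 136, 126, 118, 115, 99, 49, 28, 20, 24, 25] [19, 24, 17, 24, 39, 78, 122, 126, 128, 129, 131, 132]
156 [154, 153, 146, 142, 126, 71, 29, 23, 23, 24, 27, 26] [26, 26, 22, 19, 37, 69, 113, 115, 128, 132, 138, 135]
158 [149, 150, 152, 152, 138, 88, 33, 25, 19, 20, 22, 23] [26, 26, 30, 26, 28, 39, 51, 52, 50, 66, 107, 147]
172 215.17 243.28 162.1
185 214.8 243.2 157.2
200 214.36 243.11 151.4
```

Cover edges at columns 214.8 and 243.0 match the prediction for a cover centred on the shell axis. Lowering in stages.

```bash
python3 -m jog '[[0,0,-12,0,0,0,0.6],[0,0,-22,0,0,0,0.6],[0,0,-30,0,0,0,0.6],[0,0,-38,0,0,0,0.6],[0,0,-46,0,0,0,0.6]]';python3 -m jog '[[0,0,-8,0,0,0,0.6],[0,0,-16,0,0,0,0.6],[0,0,-22,0,0,0,0.6],[0,0,-26,0,0,0,0.6]]'
python3 -m jog '[[0,0,-2,0,0,0,0.6],[0,0,-4,0,0,0,0.6],[0,0,-4,0,0,0,0.6]]'
python3 - <<'E'
from ov import *
cv2.imwrite("pics/scene9.png",cams.get_image("scene"))
st=telemetry.state();print(jaw(),st["position"],st["force"],st["moment"])
x,y,z=st["position"];yaw=-88.4+(jaw()-45);print(yaw)
overlay("pics/scene9.png",x,y,z-202.3,yaw,190,140,70,60,10,"pics/ov9.png")
E
```

```text
t: 12.9
position: [452.9, 27.4, 325.8]
orientation: [-2.604, -1.756, 0.001]
force: [0.4, 0.6, -1.9]
gripper_width: 0.715
t: 13.3
position: [452.9, 27.4, 300.1]
orientation: [-2.604, -1.756, 0.001]
force: [-0.1, -0.3, -0.8]
gripper_width: 0.708
t: 13.6
position: [453.0, 27.4, 296.7]
orientation: [-2.604, -1.757, -0.0]
force: [-0.4, 0.5, -1.4]
gripper_width: 0.708
-22.008072527438433 [453.04733786  27.40792351 296.863821  ] [ 0.59003504  0.33717942 -0.33392857] [-0.04331406  0.02464348 -0.0378446 ]
-155.40807252743843
```

View pics/ov9.png

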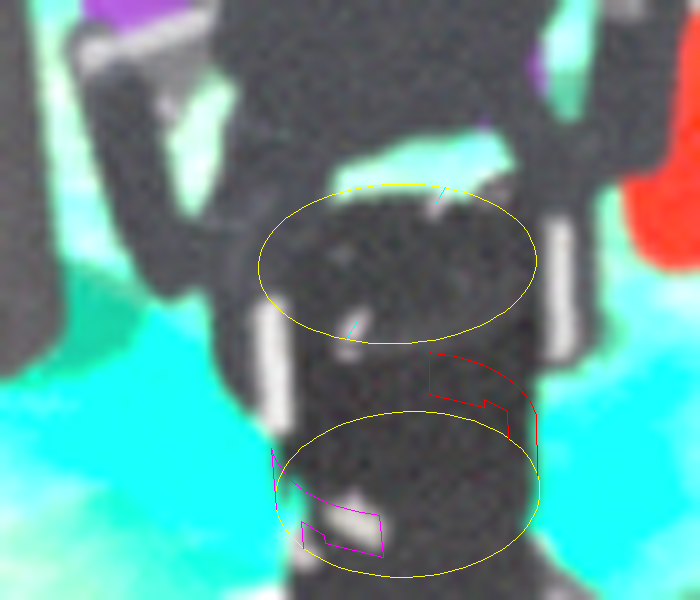

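Run:
```python
from ov import *
for yaw in(-17,-19,-20.5,-22,-24):
    P=np.array([[-r,w,z] for r in(25,30) for w in(-4,4) for z in(85.5,91.5)]);p=proj("scene",rot(np.radians(yaw),P)+[453.1,26.7,0]);o=p[4:]
    Q=np.array([[r,w,z] for r in(25,30) for w in(-4,4) for z in(85.5,91.5)]);q=proj("scene",rot(np.radians(yaw),Q)+[453.1,26.7,0])
    print(yaw,p.min(0).round(1),p.max(0).round(1),"far",q.min(0).round(1),q.max(0).round(1))
crop("pics/scene0.png",212,178,36,26,20,"pics/lug.png")
```

```text
-17 [218.3 192.3] [221.9 196.9] far [239.1 185. ] [242.6 189.4]
-19 [218.2 192.1] [221.7 196.6] far [239.3 185.2] [242.7 189.6]
-20.5 [218.1 191.9] [221.6 196.5] far [239.5 185.4] [242.8 189.8]
-22 [218.  191.7] [221.4 196.3] far [239.6 185.5] [242.9 190. ]
-24 [217.9 191.5] [221.2 196. ] far [239.8 185.8] [243.  190.2]
```

View pics/lug.png

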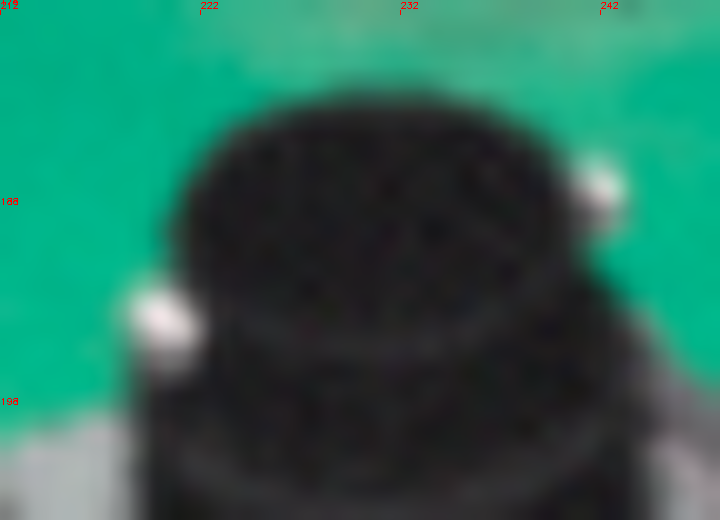

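```bash
python3 -m jog '[[0,0,-2,0,0,0,0.6],[0,0,-4,0,0,0,0.6],[0,0,-6,0,0,0,0.6]]';python3 -m jog '[[0,0,-2,0,0,0,0.6],[0,0,-4,0,0,0,0.6]]';python3 -m jog '[[0,0,-1,0,0,0,0.6],[0,0,-2,0,0,0,0.6]]'
```

```text
t: 13.95
position: [453.0, 27.4, 290.7]
orientation: [-2.604, -1.756, -0.0]
force: [-0.1, 0.2, -1.9]
gripper_width: 0.714
t: 14.15
position: [452.9, 27.4, 286.5]
orientation: [-2.604, -1.756, 0.0]
force: [1.5, 0.5, -0.7]
gripper_width: 0.708
t: 14.35
position: [453.1, 27.4, 285.0]
orientation: [-2.604, -1.756, -0.0]
force: [-0.7, -0.5, 3.0]
gripper_width: 0.71
```

```bash
python3 -m jog '[[0,0,-2,0,0,0,0.6],[0,0,-4,0,0,0,0.6],[0,0,-4,0,0,0,0.6]]';python3 -m jog '[[0,0,-1,0,0,0,0.6],[0,0,-2,0,0,0,0.6],[0,0,-2,0,0,0,0.6]]';python3 -m jog '[[0,0,-1,0,0,0,0.6],[0,0,-1,0,0,0,0.6]]'
```

```text
t: 14.65
position: [453.1, 27.4, 281.0]
orientation: [-2.604, -1.756, -0.001]
force: [-1.1, 0.7, 6.1]
gripper_width: 0.713
t: 14.95
position: [453.3, 27.4, 279.3]
orientation: [-2.604, -1.756, -0.001]
force: [-1.3, -0.3, 7.3]
gripper_width: 0.711
t: 15.15
position: [453.3, 27.4, 278.4]
orientation: [-2.604, -1.756, -0.001]
force: [-2.2, -1.0, 7.5]
gripper_width: 0.709
```

```bash
python3 -m jog '[[0,0,-1,0,0,0,0.6],[0,0,-1,0,0,0,0.6]]';python3 -m jog '[[0,0,-1,0,0,0,0.6],[0,0,-1,0,0,0,0.6]]'
```

```text
t: 15.35
position: [453.4, 27.4, 277.6]
orientation: [-2.604, -1.756, -0.002]
force: [-1.7, -0.4, 7.8]
gripper_width: 0.713
t: 15.55
position: [453.6, 27.4, 277.5]
orientation: [-2.604, -1.756, -0.002]
force: [-4.6, -0.9, 15.9]
gripper_width: 0.715
```

The rim reached the shoulder (stiff at TCP z=277.5). I'll back off 1 mm and turn clockwise.

```bash
python3 -m jog '[[0,0,1,0,0,0,0.6],[0,0,1,0,0,-5,0.6],[0,0,1,0,0,-10,0.6],[0,0,1,0,0,-15,0.6]]';python3 - <<'E'
from ov import *
st=telemetry.state();print(jaw(),st["position"],st["force"],st["moment"])
E
python3 -m jog '[[0,0,0,0,0,-5,0.6],[0,0,0,0,0,-10,0.6],[0,0,0,0,0,-15,0.6],[0,0,0,0,0,-20,0.6]]'
python3 - <<'E'
from ov import *
st=telemetry.state();print(jaw(),st["position"],st["force"],st["moment"])
E
```

```text
t: 15.95
position: [453.7, 27.1, 277.8]
orientation: [2.814, 1.397, 0.003]
force: [-1.4, -2.0, 8.3]
gripper_width: 0.711
-37.20186876636539 [453.65316907  27.10225102 277.78329703] [-1.43108209 -2.03657099  8.28406521] [-0.38553531  0.34073893  0.07498783]
t: 16.35
position: [453.5, 27.1, 277.7]
orientation: [3.014, 0.887, 0.002]
force: [-2.2, -2.1, 7.3]
gripper_width: 0.71
-57.206167902283134 [453.50708206  27.07009748 277.67494983] [-2.16873508 -2.08773477  7.26058192] [-0.40892146  0.46533268  0.12504402]
```

```bash
python3 -m jog '[[0,0,0,0,0,-4,0.6],[0,0,0,0,0,-8,0.6],[0,0,0,0,0,-10,0.6],[0,0,0,0,0,-10,0.6]]';python3 - <<'E'
from ov import *
st=telemetry.state();print(jaw(),st["position"],st["force"],st["moment"])
E
python3 -m jog '[[0,0,0,0,0,-1.5,0.6],[0,0,0,0,0,-2,0.6]]'
python3 - <<'E'
from ov import *
st=telemetry.state();print(jaw(),st["position"],st["force"],st["moment"])
E
```

```text
t: 16.75
position: [453.4, 27.1, 277.6]
orientation: [-3.079, -0.625, -0.002]
force: [-1.6, -1.1, 9.4]
gripper_width: 0.712
-67.05522981059543 [453.40895574  27.10050015 277.60621656] [-1.60263932 -1.09822385  9.36835444] [-0.3830711   0.52785037 -0.00406775]
t: 16.95
position: [453.4, 27.1, 277.6]
orientation: [-3.089, -0.572, -0.002]
force: [-2.1, -1.4, 8.8]
gripper_width: 0.709
-69.0344351067458 [453.40325064  27.08831001 277.61428279] [-2.07570975 -1.42351925  8.80506904] [-0.42691323  0.57476927  0.06972765]
```

```bash
for i in 1 2; do python3 -m jog '[[0,0,0,0,0,-1,0.6],[0,0,0,0,0,-1.5,0.6]]' | grep -v t:
python3 - <<'E'
from ov import *
st=telemetry.state();print(jaw(),st["position"],st["force"],st["moment"])
E
done
```

```text
position: [453.4, 26.8, 277.6]
orientation: [3.096, 0.531, 0.001]
force: [-2.1, -3.1, 9.8]
gripper_width: 0.713
-70.52373403915142 [453.37279173  26.81142013 277.58826916] [-2.10389331 -3.12177337  9.81915707] [-0.58638645  0.58589521  0.22767727]
position: [453.3, 26.8, 277.6]
orientation: [3.101, 0.494, 0.001]
force: [-2.5, -4.1, 9.2]
gripper_width: 0.713
-71.90346355720995 [453.31464592  26.77956435 277.62083723] [-2.53139804 -4.14861404  9.24077042] [-0.73444955  0.66393191  0.91821249]
```

The stop is reached: the moment about z rises to 0.9 N m at about 50° of turn. I'll ease up so the lugs seat in the notches, then let go.

```bash
python3 -m jog '[[0,0,1,0,0,0.7,0.6],[0,0,2,0,0,1,0.6],[0,0,3,0,0,1,0.6],[0,0,4,0,0,1,0.6],[0,0,5,0,0,1,0.6],[0,0,5,0,0,1,0.6]]'
python3 - <<'E'
from ov import *
cv2.imwrite("pics/scene10.png",cams.get_image("scene"))
st=telemetry.state();print(jaw(),st["position"],st["force"],st["moment"])
x,y,z=st["position"];yaw=-88.4+(jaw()-45);print(yaw)
overlay("pics/scene10.png",x,y,z-202.6,yaw,190,140,70,60,10,"pics/ov10.png")
E
```

```text
t: 17.95
position: [452.9, 27.0, 281.6]
orientation: [3.098, 0.518, -0.001]
force: [-0.1, -3.7, 0.5]
gripper_width: 0.708
-71.00645653892425 [452.85833639  27.05498443 281.61144354] [-0.61550234 -4.59273136 -0.01596352] [-1.16694659 -0.04307566  0.30775131]
-204.40645653892426
```

View pics/ov10.png

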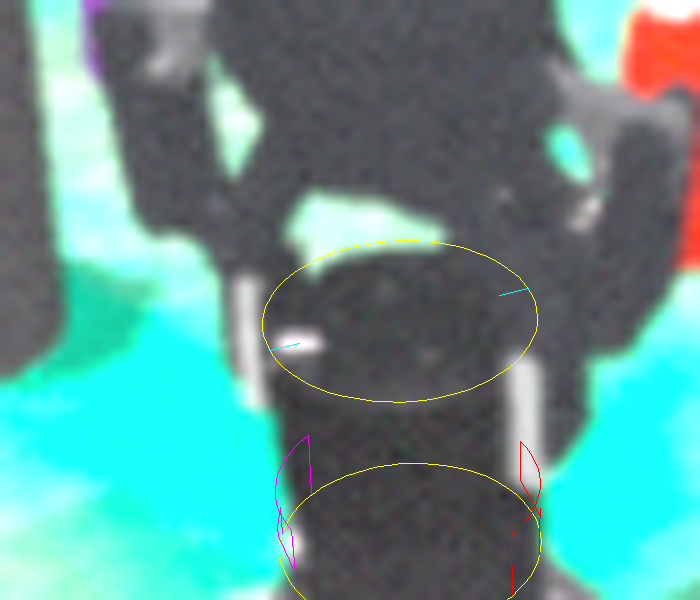

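```bash
python3 -m jog '[[0,0,0,0,0,0,0.8],[0,0,0,0,0,0,0.9],[0,0,0,0,0,0,1],[0,0,0,0,0,0,1]]';python3 -m jog '[[0,0,10,0,0,0,1],[0,0,40,0,0,0,1],[0,0,80,0,0,0,1],[0,0,120,0,0,0,1],[0,45,130,0,0,0,1],[0,90,130,0,0,0,1],[0,135,130,0,0,0,1],[0,180,130,0,0,0,1]]'
python3 - <<'E'
from ov import *
for n in("scene","top"): cv2.imwrite(f"pics/{n}11.png",cams.get_image(n))
crop("pics/top11.png",210,180,80,60,10,"pics/t11.png")
crop("pics/scene11.png",195,140,70,75,8,"pics/s11.png")
cv2.imwrite("pics/scene11b.png",cv2.resize(cv2.imread("pics/scene11.png"),(800,600)))
E
```

```text
t: 18.4
position: [452.9, 27.9, 281.8]
orientation: [-3.097, -0.518, -0.0]
force: [-0.7, -0.5, 0.1]
gripper_width: 1.0
t: 19.2
position: [452.7, 209.1, 413.0]
orientation: [-3.097, -0.518, -0.003]
force: [-0.7, -0.9, -0.1]
gripper_width: 0.999
```

View pics/t11.png

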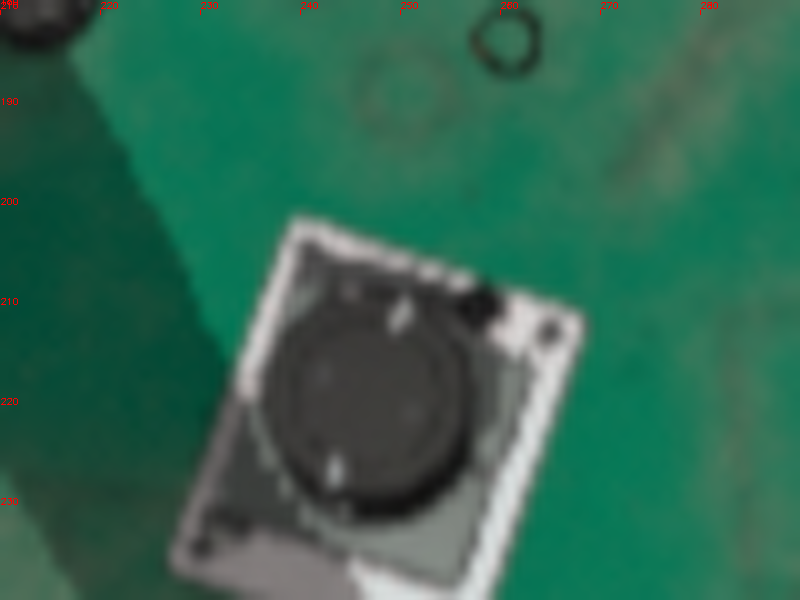

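View pics/s11.png

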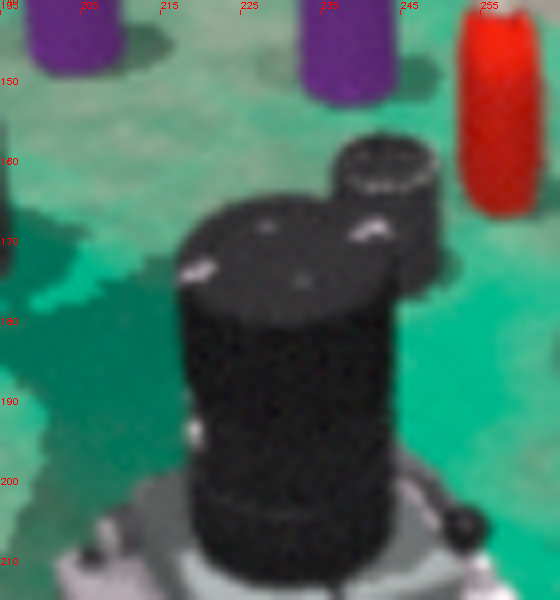

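View pics/scene11b.png

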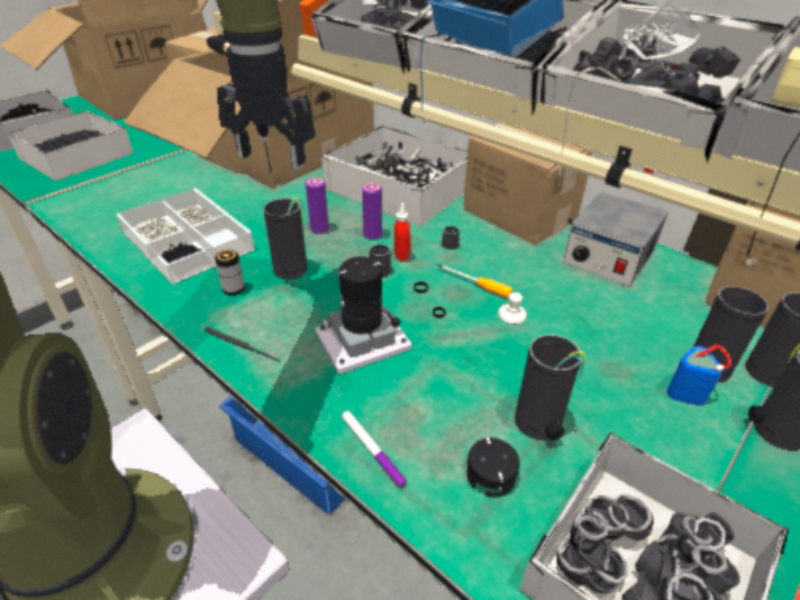

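Run:
```python
from fit import *
T=lambda x0,y0,s:(lambda X,Y:np.array([x0+(X+.5)/s-.5,y0+(Y+.5)/s-.5]))
t=T(210,180,10);s=T(195,140,8)
def go(obs,z0):
    def r(x): return np.concatenate([proj(c,rot(x[2],[p])+[x[0],x[1],x[3]])[0]-u for c,p,u in obs])
    q=least_squares(r,[453,27,-.4,z0]);print(q.x[:2].round(1),np.degrees(q.x[2]).round(1),"rim above shoulder",(q.x[3]-66-75).round(1),r(q.x).round(1))
R=25
go([("top",[R,0,0],t(401,315)),("top",[-R,0,0],t(336,470)),("scene",[R,0,0],s(370,231)),("scene",[-R,0,0],s(198,270))],146)
for k in(2,5,8):
    p=proj("scene",[453.1-31*.7,26.7-31*.7,75+k]);print(k,p.round(1), proj("scene",[453.1,26.7,141+k]).round(1))
```

```text
[454.7  27. ] -25.1 rim above shoulder 4.6 [ 0.2 -0.1 -0.1  0.  -0.3  0.   0.3 -0. ]
2 [[230.7 203.1]] [[229.8 172.1]]
5 [[230.7 202.1]] [[229.7 171.1]]
8 [[230.6 201.1]] [[229.7 170. ]]
```

The marks give a rim 4.6 mm above the shoulder (5 expected) and yaw −25° against lugs at about −20.5°, which is at the stop. Bystanders look undisturbed and the arm is clear, so I'm handing in.

Run:
```python
from workcell import job_done
print(job_done())
```

```text
the job is handed in; nothing more can be done
None
```

The tall battery canister is made up and handed in, with no verdict reported, about 19 s into the 61 s allowed. The tall cartridge stands in the lower shell. The tall cover went down over the lugs, was pushed to the shoulder (about 16 N at the most), turned clockwise about 50° to the stop, and released.

**Seating:** After release, both cameras put the cover's rim about 4.6 mm above the shoulder (5 mm expected). The cover's marks lie about 4° past the lugs, which is where the dead end should be. One lug shows at the edge of the cover in the scene view.

**Surroundings:** The last scene picture shows the low cartridge, low cover, purple look-alikes, tubes, glue, flange, driver and head where they were at the start. I judged this by eye, without measuring them. The gripper was open and clear of everything.

**Corrected on the way:** When I carried the cover over, one move fell about 3 mm and 4.5° short. I spotted it in the check picture and corrected it before lowering.

**Small disagreement:** The last fit placed the cover's axis about 1.6 mm off the shell's axis in x. That is within the camera error and the 2.5 mm clearance of the cover.

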